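# Change over the sensors in the assembly fixture

### The arm

A 6-joint arm with a two-finger parallel gripper is mounted at the origin on the work surface. World frame = base frame: x ahead of the robot, y to its left, z up, the work surface at z = 0. Lengths are in m, angles in rad, forces in N, time in s.
With the tool pointing down it reaches from about 0.3 to 0.75 m from the base axis. Payload 8.5 kg.
Tool frame: the origin (TCP) lies on the centre line of the jaws, within the pads' length; the fingertips stand ahead of it and the grasp point (between the pads) lies 2 mm behind it (robot.tip_extent is the z of the fingertips in the tool frame, in m); z points along the fingers, y is the line along which they close (so a half turn about z gives the same grasp; the last joint's range is limited). The gripper opens to 88 mm and grips with 3 to 60 N. Pads are 18 mm wide; open, the fingers measure 123 mm over their backs; the gripper's body (75 mm by 187 mm) begins 45 mm behind the grasp point.
Start: joints at [-1.502, 0.381, 1.297, -0, 1.464, -0.215], TCP at [0.154, -0.528, 0.256] pointing down, gripper open.
Joint ranges: [-3.11, 3.11], [-0.89, 2.33], [0.22, 2.48], [-1.42, 4.56], [0.17, 2.85], [-2.88, 2.88]. Speed limits (rad/s): [2.39, 2.39, 3.14, 3.14, 3.14, 3.14].

### API

Orientations are given as a rotation vector (axis times angle).
In Python, from plant import readout, vision, robot, finder gives the robot as it stands.
- The arm moves only by the tool apply_moves, never from a script. Its argument "steps" is a list of rows, each an object of numbers: "x", "y", "z": the shift along the world's x, y, z in mm; "wx", "wy", "wz": the turn, a rotation vector about the world's x, y, z in rad; "fingers": the opening, from -1 (shut) to 1 (fully open). In form: [{"x": .., "y": .., "z": .., "wx": .., "wy": .., "wz": .., "fingers": ..}, ...]. A call has exactly 8 rows; each row is the pose to reach, as a shift and turn from the pose commanded when the call began; what a row does not reach only later rows make up. A row lasts 1/8 s, in which the tool goes at most 62.5 mm and 10.7 degrees, less where a joint would pass 70% of its speed; a pose out of reach is approached as far as the arm can. A call with a gripper value outside its range is refused whole. The fingers move at their own pace and stop on an object; "grip_force" is the grip in N (left out, the last holds). Time passes only in rows, so rows that repeat a pose let the fingers close, or fill a call up. It gives the time, the measured TCP pose, the force, the opening and the grip force at its end, in the units of the state.
- readout.get_obs(): the state, without advancing time (a new reading comes with each control period).
- vision.snapshot(name): name is "side" or "top"; returns a dict with "color" (420x560x3 uint8, red, green, blue), "intrinsics" (3x3 intrinsics, pixels), "R" (3x3) and "t" (3): a world point X has camera coordinates R X + t. Camera axes: x right, y down, z forward; pixel columns grow to the right and rows downward; lengths in m; the calibration is good to about 2 mm. A picture is of the moment at which its call begins. There is no depth.
- robot.finish_job(): hands the job in; it is judged then, once.
Trained networks look in a picture, given as the dict that the camera call returned (one of the last four; its "shot" number tells which), for a name from the list of things; names that differ only in an ending like _2 or _b are one class to them, and where a whole thing is asked for, a point or a joint stands for the part that bears it (a point fixed in the world has none). Each returns a list of dicts, best first, with "confidence" (0 to 1); they miss things now and then, are a little off and sometimes report something else, mostly with a low value. They report only what shows in the picture. A call takes as long as a camera call. They do not tell look-alikes from the thing itself.
- finder.regions_of(picture, target): "region" (420x560 bool, what is visible of it) and "centre" ([column, row] in pixels, amid what is visible of it).
- finder.place_of(picture, target): "centre" ([column, row] in pixels: a listed point, or the origin of a listed thing).
The state is a dict: "t": time; "joints": joint angles; "qvel": joint speeds; "joint_torque": joint torques, N m; "ee_pos": TCP position; "orientation": TCP orientation; "wrist_force": force on the tool from outside, world axes, zero at the start; "ft_torque": the same for the moment, N m; "grip_width": finger opening in m; "gripper_force": force on a finger pad.
Only numpy, scipy, OpenCV 4.12 (cv2) and the standard library are available. Lean on these libraries where they do the work, as an engineer would, in place of code of your own. Each camera call takes 0.05 s, during which the arm holds its last target. There are 200 camera calls.

### The job

The two sensors in the assembly fixture are finished: swap them with the two bare sensor bodies in the transport tray, so that each bare body sits fully home in the fixture nest of its own size and each finished sensor sits fully home in a tray seat of its own size (the tray's one empty seat, a large one, gives you room to shift them). Keep every sensor upright, set it down rather than dropping it, and leave the dish of seal rings in its place.

Things in the scene. Friction and masses are not known exactly. Their poses are not given: they have to be found in the camera images.
- finished_large: Finished large sensor, loose, round, stainless steel, about 0.4 kg: flange foot 64 mm diameter, 6 mm thick, tapering by 15 mm height to a plain tube 44 mm in diameter up to 72 mm; on top a black plug connector 29 mm in diameter, up to 98 mm. In the fixture's large nest at the start. Origin: centre of the underside, z its upright axis.
- finished_small: Finished small sensor, loose, round, stainless steel, about 0.2 kg: flange foot 44 mm diameter, 6 mm thick, tapering by 15 mm height to a plain tube 27 mm in diameter up to 62 mm; on top a black plug connector 29 mm in diameter, up to 88 mm. In the fixture's small nest at the start. Origin: centre of the underside, z its upright axis.
- bare_large: Bare large sensor body, loose, round, stainless steel, about 0.4 kg: flange foot 64 mm diameter, 6 mm thick, tapering by 15 mm height to a plain tube 44 mm in diameter up to 72 mm; no connector, only an open neck 34 mm in diameter with pins, up to 82 mm. In a large tray seat at the start. Origin: centre of the underside, z its upright axis.
- bare_small: Bare small sensor body, loose, round, stainless steel, about 0.2 kg: flange foot 44 mm diameter, 6 mm thick, tapering by 15 mm height to a plain tube 27 mm in diameter up to 62 mm; no connector, only an open neck 17 mm in diameter with pins, up to 72 mm. In the small tray seat at the start. Origin: centre of the underside, z its upright axis.
- nest_large: Large nest, fixed on the fixture's 14 mm aluminium plate: white plastic square block 104 x 104 x 20 mm, round black-floored recess 72 mm in diameter, 8 mm deep. Origin: centre of the block's underside, z up; recess floor at z = 12 mm, block top at z = 20 mm. Along the plate's far (+x) edge a valve block rises to 60 mm above the bench, its face 65 mm from the nests' centres.
- nest_small: Small nest, fixed beside the large one, 116 mm between centres: white plastic square block 104 x 104 x 20 mm, round recess 52 mm in diameter, 8 mm deep. Origin: centre of the block's underside, z up; recess floor at z = 12 mm, block top at z = 20 mm.
- seat_large_a: Large seat in the black tray, fixed, holding the bare large body at the start: grey plastic square block 104 x 104 x 20 mm, round recess 72 mm in diameter, 8 mm deep, with a black floor. Origin: centre of the block's underside, z up; recess floor at z = 12 mm, block top at z = 20 mm. The tray (236 mm square, rim 30 mm above the bench) has four places two by two, 112 mm apart.
- seat_large_b: Second large seat in the tray, fixed, the same block and recess (72 mm, 8 mm deep) as the first; empty at the start. A small sensor can also stand in a large seat, with much play. Origin: centre of the block's underside, z up; recess floor at z = 12 mm, block top at z = 20 mm.
- seat_small: Small seat in the tray, fixed, holding the bare small body at the start: the same block, its round recess 52 mm in diameter, 8 mm deep. Origin: centre of the block's underside, z up; recess floor at z = 12 mm, block top at z = 20 mm.
- dish: Open clear plastic dish with black seal rings, loose, 0.12 kg, 86 mm in diameter at the rim, 24 mm high, standing in the tray's fourth place. Origin: centre of its underside.
Mind the look-alikes: they are no part of the job. What is shaped like the finished_large but orange is not meant.

How it is judged:
At the end, for the whole second after the job is handed in: Bare large body in the large nest, bare small body in the small nest, finished small sensor in the small tray seat, finished large sensor in either large tray seat: each within 8 mm of centre, foot within 4 mm of the seat floor, upright within 0.1 rad, released and at rest (((horizontal distance between finished_large and seat_large_a below 0.008 m and z of finished_large in the frame of seat_large_a between 0.008 and 0.016 m) or (horizontal distance between finished_large and seat_large_b below 0.008 m and z of finished_large in the frame of seat_large_b between 0.008 and 0.016 m)) and horizontal distance between finished_small and seat_small below 0.008 m and z of finished_small in the frame of seat_small between 0.008 and 0.016 m and horizontal distance between bare_large and nest_large below 0.008 m and z of bare_large in the frame of nest_large between 0.008 and 0.016 m and horizontal distance between bare_small and nest_small below 0.008 m and z of bare_small in the frame of nest_small between 0.008 and 0.016 m and angle between each of finished_large, finished_small, bare_large, bare_small's own z axis and vertical below 0.1 rad and linear speed of each of finished_large, finished_small, bare_large, bare_small below 0.02 m/s); the robot touches nothing.
It fails at once if a sensor tips over (leans more than 0.6 rad) (angle between any of finished_large, finished_small, bare_large, bare_small's own z axis and vertical above 0.6 rad).
It fails at once if the dish of seal rings is moved more than 25 mm (distance of dish from where it was at the start of the episode above 0.025 m).
It fails at once if a sensor is dropped: let go in the air, its foot more than 45 mm above the bench and nothing touching it ((contact force between finished_large and anything else below 0.02 N and height (world z) of finished_large above 0.045 m) or (contact force between finished_small and anything else below 0.02 N and height (world z) of finished_small above 0.045 m) or (contact force between bare_large and anything else below 0.02 N and height (world z) of bare_large above 0.045 m) or (contact force between bare_small and anything else below 0.02 N and height (world z) of bare_small above 0.045 m)).
It also fails if it takes over 128 s, if anything falls off the work surface, if the arm or the gripper's body presses on something with over 40 N, if the wrist force passes 120 N, or if a joint passes its speed limit or range.

## Working session

There is one attempt and no reset: what is moved stays moved. The work goes in short steps, Python scripts to look and compute and a tool call to move; the robot and the scene stay as the last step left them, time stands still between calls to the robot, and variables do not carry over. Pictures are saved under pics/ and viewed, at most 14 in all, crops included, and the job is handed in when it is done.

Besides the shell and the picture viewer there is one more tool, called after ">>>" as name([rows], argument=value, ...), one row to a line, values as JSON. apply_moves: Moves the arm, as the interface text tells. Its arguments: {"type":"object","properties":{"steps":{"type":"array","items":{"type":"object","properties":{"x":{"type":"number"},"y":{"type":"number"},"z":{"type":"number"},"wx":{"type":"number"},"wy":{"type":"number"},"wz":{"type":"number"},"fingers":{"type":"number"}}}},"grip_force":{"type":"number"}},"required":["steps"]}

```bash
mkdir -p pics; ls
cat > h.py <<'E'
import numpy as np, cv2
from plant import readout, vision, robot, finder
def save(p,n): cv2.imwrite('pics/'+n,cv2.cvtColor(p['color'],cv2.COLOR_RGB2BGR))
def toworld(p,px,z):
    d=p['R'].T@np.linalg.solve(p['intrinsics'],[px[0],px[1],1.]); c=-p['R'].T@p['t']
    return c+d*(z-c[2])/d[2]
def topx(p,X):
    q=p['intrinsics']@(p['R']@np.array(X)+p['t']); return q[:2]/q[2]
E
python3 - <<'E'
from h import *
print(readout.get_obs(), robot.tip_extent)
for c in ['top','side']:
    p=vision.snapshot(c); save(p,c+'0.png')
    p={k:np.array(v) if k in('R','t','intrinsics') else v for k,v in p.items()}
    print(c,p['intrinsics'].tolist(),(-p['R'].T@p['t']).round(3),p['R'].round(3).tolist())
    for n,z in [('finished_large',.026),('finished_small',.026),('bare_large',.012),('bare_small',.012),('nest_large',.014),('nest_small',.014),('seat_large_a',0),('seat_small',0),('dish',0)]:
        print(n,[(round(r['confidence'],2),np.round(r['centre']).tolist(),toworld(p,r['centre'],z)[:2].round(3).tolist()) for r in finder.place_of(p,n)[:4]])
E
```

```text
pics
{'t': 0.0, 'joints': array([-1.50228574e+00,  3.81178384e-01,  1.29822911e+00,  2.76456853e-05,
        1.46360977e+00, -2.15291844e-01]), 'qvel': array([ 1.56565619e-03, -2.84137258e-04,  1.57417003e-03,  7.80283576e-05,
        5.02568124e-05,  1.70420321e-03]), 'joint_torque': array([-1.97925307e-03, -4.37935889e+01, -2.24560779e+01,  7.12738372e-02,
        3.52976611e-02, -1.01461990e-04]), 'ee_pos': array([ 0.15399523, -0.52774094,  0.25515789]), 'orientation': array([-3.10861237e+00, -4.44095960e-01, -2.07047275e-04]), 'wrist_force': array([-0.36714182, -0.05341746,  0.27972498]), 'ft_torque': array([-0.04078613,  0.01698048, -0.01075509]), 'gripper_force': 0.0, 'grip_width': 0.08844686401838008} 0.017
top [[488.0868042077258, 0.0, 273.5835040523873], [0.0, 488.0868042077258, 206.17860301831], [0.0, 0.0, 1.0]] [0.49  0.008 0.936] [[0.029, -0.999, -0.025], [-0.997, -0.027, -0.077], [0.076, 0.027, -0.997]]
finished_large [(0.89, [397.0, 198.0], [0.58, -0.196]), (0.8, [310.0, 124.0], [0.716, -0.031]), (0.7, [404.0, 105.0], [0.758, -0.208])]
finished_small [(0.89, [456.0, 215
[... 733 characters left out ...]
0.67, [273.0, 117.0], [0.746, -0.196]), (0.66, [395.0, 211.0], [0.381, -0.153]), (0.58, [333.0, 150.0], [0.577, -0.205])]
finished_small [(0.91, [369.0, 133.0], [0.549, -0.299])]
bare_large [(0.74, [240.0, 340.0], [0.427, 0.245]), (0.48, [369.0, 137.0], [0.549, -0.303]), (0.27, [236.0, 343.0], [0.428, 0.252])]
bare_small [(0.91, [232.0, 265.0], [0.542, 0.147])]
nest_large [(0.79, [328.0, 154.0], [0.583, -0.197])]
nest_small [(0.71, [372.0, 137.0], [0.542, -0.306])]
seat_large_a [(0.85, [281.0, 297.0], [0.433, 0.132]), (0.74, [236.0, 343.0], [0.433, 0.249])]
seat_small [(0.88, [234.0, 264.0], [0.547, 0.137]), (0.6, [239.0, 340.0], [0.432, 0.242])]
dish [(0.59, [192.0, 304.0], [0.545, 0.249])]
```

View pics/top0.png

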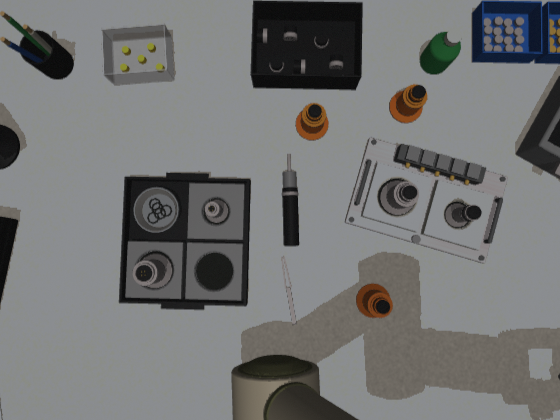

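View pics/side0.png

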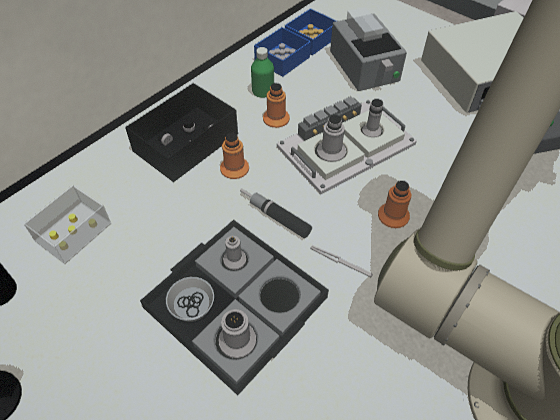

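The top view shows the tray at about (122–250, 175–305), with bare large at (150,270), bare small at (213,210), the empty seat at (214,271) and the dish at (157,210). In the fixture, finished large is at (398,195) and finished small at (460,213). There are orange look-alikes at (312,122), (407,103) and (376,301). Next I fit the tray and fixture models to edges in both views.

```bash
cat > fit.py <<'E'
from h import *
from scipy.optimize import minimize, differential_evolution
P={c:vision.snapshot(c) for c in('top','side')}
G={}
for c,p in P.items():
    g=cv2.GaussianBlur(p['color'].astype(np.float32),(0,0),1.0)
    gx=cv2.Sobel(g,-1,1,0);gy=cv2.Sobel(g,-1,0,1)
    m=np.sqrt((gx**2+gy**2).sum(2)); G[c]=np.minimum(m,150)
def proj(p,X):
    q=(p['R']@X.T).T+p['t']; q=q@np.array(p['intrinsics']).T; return q[:,:2]/q[:,2:]
def circ(c,r,z):
    a=np.linspace(0,2*np.pi,60,endpoint=False); return np.c_[c[0]+r*np.cos(a),c[1]+r*np.sin(a),0*a+z]
def sq(c,h,z):
    s=np.linspace(-h,h,40); o=0*s; L=[np.c_[s,o-h],np.c_[s,o+h],np.c_[o-h,s],np.c_[o+h,s]]
    L=np.vstack(L)+c; return np.c_[L,0*L[:,0]+z]
d=.056
def tray(z0):
    b=[(-d,-d),(-d,d),(d,-d)]   # seat_b, seat_a, seat_small  (x,y)
    return np.vstack([sq(np.array(k),.052,.02+z0) for k in b]+[circ((-d,-d),.036,.02+z0),circ((-d,d),.036,.02+z0),circ((d,-d),.026,.02+z0),sq(np.zeros(2),.118,.03)])
def fix():
    return np.vstack([sq(np.array((0,y)),.052,.034) for y in(.058,-.058)]+[circ((0,.058),.036,.034),circ((0,-.058),.026,.034)])
def place(M,v):
    c,s=np.cos(v[2]),np.sin(v[2]); X=M.copy(); X[:,0]=v[0]+c*M[:,0]-s*M[:,1]; X[:,1]=v[1]+s*M[:,0]+c*M[:,1]; return X
def score(M,v,cams=('top','side')):
    t=0
    for c in cams:
        u=proj(P[c],place(M,v)).astype(np.float32)
        t+=cv2.remap(G[c],u[None,:,0].copy(),u[None,:,1].copy(),cv2.INTER_LINEAR).mean()
    return -t
def fit(M,v0,cams):
    b=[(v0[0]-.02,v0[0]+.02),(v0[1]-.02,v0[1]+.02),(v0[2]-.12,v0[2]+.12)]
    r=differential_evolution(lambda v:score(M,v,cams),b,seed=1,maxiter=80,tol=1e-6); return r.x,r.fun
E
python3 - <<'E'
from fit import *
for cams in [('top',),('side',),('top','side')]:
    for z0 in (0,.004): 
        tv,ts=fit(tray(z0),(.493,.198,.0),cams); print('tray',z0,cams,tv.round(4),round(ts,1))
    fv,fs=fit(fix(),(.567,-.251,-.22),cams); print('fix',cams,fv.round(4),round(fs,1))
for c in P:
    im=cv2.resize(cv2.cvtColor(P[c]['color'],cv2.COLOR_RGB2BGR),None,fx=3,fy=3,interpolation=cv2.INTER_CUBIC)
    allu=[proj(P[c],place(tray(.004),tv)),proj(P[c],place(fix(),fv))]
    for u in allu:
        for a,b in u*3+1: cv2.circle(im,(int(a),int(b)),1,(0,0,255),-1)
    cr=[]
    for u in allu:
        m=(u.mean(0)*3).astype(int); x0=max(m[0]-210,0);y0=max(m[1]-210,0); cr.append(im[y0:y0+420,x0:x0+390])
    h=min(k.shape[0] for k in cr); cv2.imwrite(f'pics/ov_{c}.png',np.hstack([k[:h] for k in cr]))
# sensors by place_of, rel. to nests
def W(v,a,b):
    c,s=np.cos(v[2]),np.sin(v[2]); return [round(float(v[0]+c*a-s*b),4),round(float(v[1]+s*a+c*b),4)]
print('b,a,s,nl,ns',W(tv,-d,-d),W(tv,-d,d),W(tv,d,-d),W(fv,0,.058),W(fv,0,-.058))
E
```

```text
tray 0 ('top',) [0.4903 0.1965 0.0082] -142.8
tray 0.004 ('top',) [0.4907 0.196  0.0136] -143.5
fix ('top',) [ 0.569  -0.2535 -0.2601] -110.4
tray 0 ('side',) [0.4902 0.1932 0.0048] -135.8
tray 0.004 ('side',) [0.4866 0.1944 0.0122] -134.4
fix ('side',) [ 0.5626 -0.2537 -0.2584] -137.8
tray 0 ('top', 'side') [0.4902 0.1955 0.0075] -271.0
tray 0.004 ('top', 'side') [0.4894 0.1961 0.0076] -275.2
fix ('top', 'side') [ 0.5643 -0.2521 -0.2591] -242.1
b,a,s,nl,ns [0.4339, 0.1397] [0.433, 0.2517] [0.5458, 0.1405] [0.5792, -0.196] [0.5494, -0.3082]
```

View pics/ov_top.png

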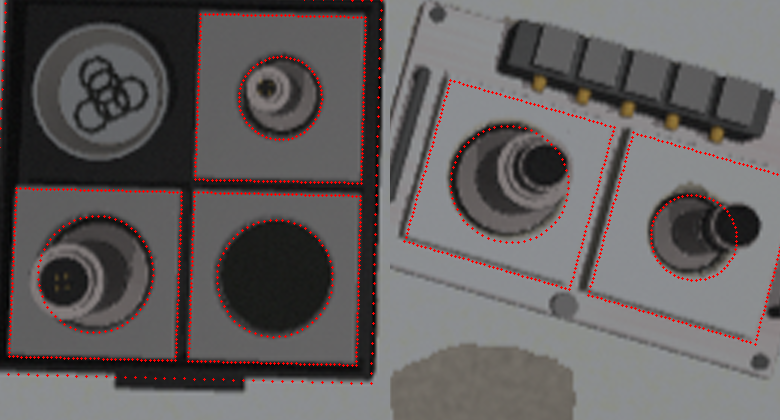

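View pics/ov_side.png

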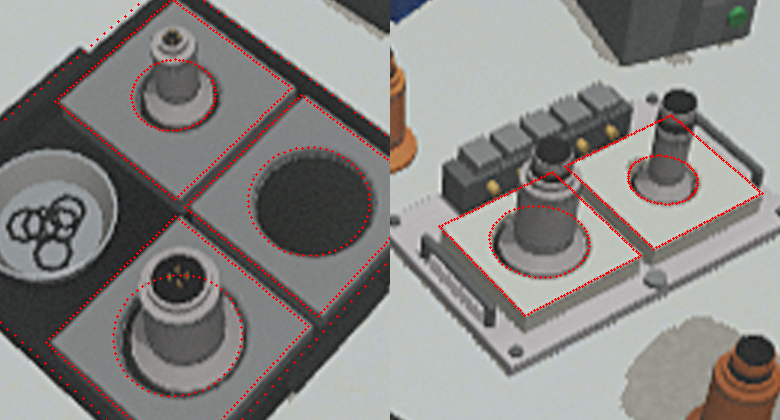

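```bash
cat >> fit.py <<'E'
def sens(big,fin,zf):
    R=[(.032,.006),(.022,.072)] if big else [(.022,.006),(.0135,.062)]
    t=.072 if big else .062
    R+=[(.0145,t+.026)] if fin else [((.017 if big else .0085),t+.01)]
    return np.vstack([circ((0,0),r,zf+z) for r,z in R])
def fits(M,xy,cams,w=.012):
    b=[(xy[0]-w,xy[0]+w),(xy[1]-w,xy[1]+w)]
    r=differential_evolution(lambda v:score(M,(*v,0),cams),b,seed=1,maxiter=60,tol=1e-6); return r.x.round(4),round(r.fun,1)
E
python3 - <<'E'
from fit import *
for n,b,f,z,xy in [('FL',1,1,.026,(.581,-.196)),('FS',0,1,.026,(.552,-.309)),('BL',1,0,.016,(.4335,.251)),('BS',0,0,.016,(.546,.140))]:
    for cams in [('top',),('side',),('top','side')]: print(n,cams,*fits(sens(b,f,z),xy,cams))
for cams in [('top',),('side',)]: 
  M=circ((0,0),.036,.024); print('seat_b',cams,*fits(M,(.434,.14),cams))
  M=np.vstack([circ((0,.0),.036,.034)]);print('nl',cams,*fits(M,(.581,-.196),cams,.008))
E
```

```text
FL ('top',) [ 0.5817 -0.197 ] -124.7
FL ('side',) [ 0.5742 -0.1964] -126.7
FL ('top', 'side') [ 0.5758 -0.1963] -240.5
FS ('top',) [ 0.5515 -0.3026] -113.9
FS ('side',) [ 0.5491 -0.3039] -129.1
FS ('top', 'side') [ 0.5504 -0.3027] -239.7
BL ('top',) [0.4331 0.2527] -118.8
BL ('side',) [0.4304 0.2487] -126.8
BL ('top', 'side') [0.4327 0.2529] -236.6
BS ('top',) [0.5479 0.1414] -129.3
BS ('side',) [0.5397 0.1414] -118.3
BS ('top', 'side') [0.5418 0.1392] -241.3
seat_b ('top',) [0.4351 0.1408] -150.0
nl ('top',) [ 0.5819 -0.1954] -148.3
seat_b ('side',) [0.4308 0.1383] -150.0
nl ('side',) [ 0.5775 -0.1958] -130.2
```

>>> apply_moves([
  {"x":45,"y":35,"z":0,"wz":-0.07,"fingers":1},
  {"x":90,"y":70,"z":0,"wz":-0.14,"fingers":1},
  {"x":135,"y":105,"z":0,"wz":-0.21,"fingers":1},
  {"x":180,"y":140,"z":0,"wz":-0.284,"fingers":1},
  {"x":225,"y":176,"z":0,"wz":-0.284,"fingers":1},
  {"x":270,"y":211,"z":0,"wz":-0.284,"fingers":1},
  {"x":315,"y":246,"z":0,"wz":-0.284,"fingers":1},
  {"x":360,"y":282,"z":0,"wz":-0.284,"fingers":1},
], grip_force=35)

```text
$.steps[0]: bad value
```

>>> apply_moves([
  {"x":35,"y":27,"z":0},
  {"x":64,"y":50,"z":0},
  {"x":64,"y":50,"z":-20},
  {"x":64,"y":50,"z":-60},
  {"x":64,"y":50,"z":-80},
  {"x":64,"y":50,"z":-90},
  {"x":64,"y":50,"z":-90},
  {"x":64,"y":50,"z":-90},
])

```text
$.steps[0]: bad value
```

>>> apply_moves([
  {"x":45,"y":35,"z":0,"wx":0,"wy":0,"wz":-0.07,"fingers":1},
  {"x":90,"y":70,"z":0,"wx":0,"wy":0,"wz":-0.14,"fingers":1},
  {"x":135,"y":105,"z":0,"wx":0,"wy":0,"wz":-0.21,"fingers":1},
  {"x":180,"y":140,"z":0,"wx":0,"wy":0,"wz":-0.284,"fingers":1},
  {"x":225,"y":176,"z":0,"wx":0,"wy":0,"wz":-0.284,"fingers":1},
  {"x":270,"y":211,"z":0,"wx":0,"wy":0,"wz":-0.284,"fingers":1},
  {"x":315,"y":246,"z":0,"wx":0,"wy":0,"wz":-0.284,"fingers":1},
  {"x":360,"y":282,"z":0,"wx":0,"wy":0,"wz":-0.284,"fingers":1},
], grip_force=35)

```text
t: 2.2
ee_pos: [0.5154, -0.2447, 0.2558]
orientation: [3.141, -0.0, 0.0]
wrist_force: [0.8, -0.8, 0.1]
grip_width: 0.0882
gripper_force: 0.0
```

>>> apply_moves([
  {"x":35,"y":27,"z":0,"wx":0,"wy":0,"wz":0,"fingers":1},
  {"x":64,"y":50,"z":0,"wx":0,"wy":0,"wz":0,"fingers":1},
  {"x":64,"y":50,"z":-30,"wx":0,"wy":0,"wz":0,"fingers":1},
  {"x":64,"y":50,"z":-60,"wx":0,"wy":0,"wz":0,"fingers":1},
  {"x":64,"y":50,"z":-80,"wx":0,"wy":0,"wz":0,"fingers":1},
  {"x":64,"y":50,"z":-90,"wx":0,"wy":0,"wz":0,"fingers":1},
  {"x":64,"y":50,"z":-90,"wx":0,"wy":0,"wz":0,"fingers":1},
  {"x":64,"y":50,"z":-90,"wx":0,"wy":0,"wz":0,"fingers":1},
])

```text
t: 3.2
ee_pos: [0.5783, -0.1962, 0.1667]
orientation: [3.141, -0.0, 0.002]
wrist_force: [-0.6, 0.6, 0.4]
grip_width: 0.0883
gripper_force: 0.0
```

Run:
```python
from h import *
o=readout.get_obs(); print(o['ee_pos'],o['orientation'])
ims=[]
for c in ['top','side']:
    p=vision.snapshot(c); e=o['ee_pos']; u=topx(p,e+[0,0,-.017]); print(c,u)
    im=cv2.cvtColor(p['color'],cv2.COLOR_RGB2BGR)
    x0,y0=int(u[0])-65,int(u[1])-70
    im=cv2.resize(im[y0:y0+140,x0:x0+130],None,fx=3,fy=3,interpolation=cv2.INTER_CUBIC)
    for k in (-.044,.044):
        for dx in(-.009,.009):
            v=topx(p,e+[dx,k,-.017]); cv2.circle(im,(int((v[0]-x0)*3+1),int((v[1]-y0)*3+1)),2,(0,0,255),-1)
    ims.append(im)
cv2.imwrite('pics/g1.png',np.hstack(ims))
```

```text
[ 0.57832704 -0.19621346  0.16668891] [ 3.14079859e+00 -4.93334931e-04  2.28209852e-03]
top [414.1484252 192.3115074]
side [335.31258054 108.42752608]
```

View pics/g1.png

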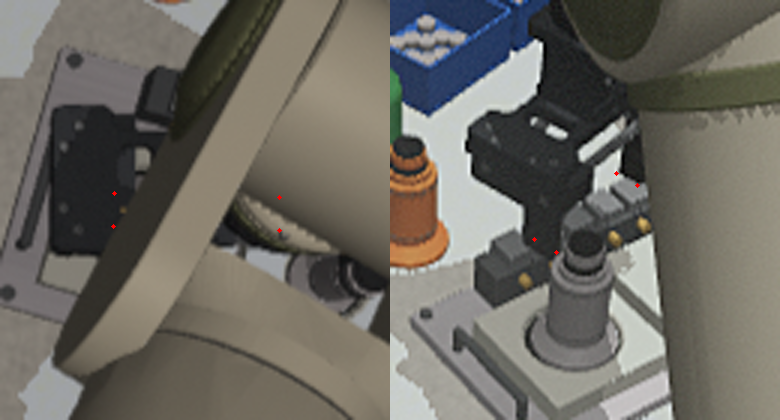

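>>> apply_moves([
  {"x":-1,"y":0,"z":-25,"wx":0,"wy":0,"wz":0,"fingers":1},
  {"x":-1,"y":0,"z":-50,"wx":0,"wy":0,"wz":0,"fingers":1},
  {"x":-1,"y":0,"z":-70,"wx":0,"wy":0,"wz":0,"fingers":1},
  {"x":-1,"y":0,"z":-84,"wx":0,"wy":0,"wz":0,"fingers":1},
  {"x":-1,"y":0,"z":-84,"wx":0,"wy":0,"wz":0,"fingers":-1},
  {"x":-1,"y":0,"z":-84,"wx":0,"wy":0,"wz":0,"fingers":-1},
  {"x":-1,"y":0,"z":-84,"wx":0,"wy":0,"wz":0,"fingers":-1},
  {"x":-1,"y":0,"z":-84,"wx":0,"wy":0,"wz":0,"fingers":-1},
])

```text
t: 4.3
ee_pos: [0.5772, -0.196, 0.0823]
orientation: [3.141, -0.0, 0.001]
wrist_force: [-0.1, 0.1, -0.3]
grip_width: 0.0499
gripper_force: 0.0
```

>>> apply_moves([
  {"x":0,"y":0,"z":0,"wx":0,"wy":0,"wz":0,"fingers":-1},
  {"x":0,"y":0,"z":0,"wx":0,"wy":0,"wz":0,"fingers":-1},
  {"x":0,"y":0,"z":0,"wx":0,"wy":0,"wz":0,"fingers":-1},
  {"x":0,"y":0,"z":5,"wx":0,"wy":0,"wz":0,"fingers":-1},
  {"x":0,"y":0,"z":20,"wx":0,"wy":0,"wz":0,"fingers":-1},
  {"x":0,"y":0,"z":50,"wx":0,"wy":0,"wz":0,"fingers":-1},
  {"x":0,"y":0,"z":80,"wx":0,"wy":0,"wz":0,"fingers":-1},
  {"x":0,"y":0,"z":104,"wx":0,"wy":0,"wz":0,"fingers":-1},
])

```text
t: 5.3
ee_pos: [0.577, -0.1959, 0.1877]
orientation: [3.141, -0.0, 0.001]
wrist_force: [-0.0, 0.1, -4.7]
grip_width: 0.0429
gripper_force: 35.0
```

>>> apply_moves([
  {"x":-10,"y":24,"z":0,"wx":0,"wy":0,"wz":0,"fingers":-1},
  {"x":-32,"y":74,"z":0,"wx":0,"wy":0,"wz":0,"fingers":-1},
  {"x":-54,"y":124,"z":0,"wx":0,"wy":0,"wz":0,"fingers":-1},
  {"x":-76,"y":175,"z":0,"wx":0,"wy":0,"wz":0,"fingers":-1},
  {"x":-97,"y":226,"z":0,"wx":0,"wy":0,"wz":0,"fingers":-1},
  {"x":-119,"y":276,"z":0,"wx":0,"wy":0,"wz":0,"fingers":-1},
  {"x":-138,"y":320,"z":0,"wx":0,"wy":0,"wz":0,"fingers":-1},
  {"x":-145,"y":336,"z":0,"wx":0,"wy":0,"wz":0,"fingers":-1},
])

```text
t: 6.3
ee_pos: [0.4307, 0.1419, 0.1865]
orientation: [-3.141, -0.004, -0.001]
wrist_force: [0.1, 0.2, -4.6]
grip_width: 0.0422
gripper_force: 35.0
```

>>> apply_moves([
  {"x":0,"y":0,"z":-10,"wx":0,"wy":0,"wz":0,"fingers":-1},
  {"x":0,"y":0,"z":-30,"wx":0,"wy":0,"wz":0,"fingers":-1},
  {"x":0,"y":0,"z":-50,"wx":0,"wy":0,"wz":0,"fingers":-1},
  {"x":0,"y":0,"z":-65,"wx":0,"wy":0,"wz":0,"fingers":-1},
  {"x":0,"y":0,"z":-75,"wx":0,"wy":0,"wz":0,"fingers":-1},
  {"x":0,"y":0,"z":-80,"wx":0,"wy":0,"wz":0,"fingers":-1},
  {"x":0,"y":0,"z":-80,"wx":0,"wy":0,"wz":0,"fingers":-1},
  {"x":0,"y":0,"z":-80,"wx":0,"wy":0,"wz":0,"fingers":-1},
])

```text
t: 7.3
ee_pos: [0.4323, 0.14, 0.1061]
orientation: [-3.142, 0.0, -0.001]
wrist_force: [-0.5, -0.5, -4.8]
grip_width: 0.0422
gripper_force: 35.0
```

Run:
```python
from fit import *
o=readout.get_obs(); e=o['ee_pos']; print(e,o['wrist_force'])
zf=e[2]+.002-.058
ims=[]
for c in P:
    p=P[c]; im=cv2.cvtColor(p['color'],cv2.COLOR_RGB2BGR)
    u=topx(p,e); x0,y0=max(int(u[0])-65,0),int(u[1])-50
    im=cv2.resize(im[y0:y0+140,x0:x0+130],None,fx=3,fy=3,interpolation=cv2.INTER_CUBIC)
    for M in (sens(1,1,zf)+[e[0],e[1],0],):
        for a,b in (proj(p,M)-[x0,y0])*3+1: cv2.circle(im,(int(a),int(b)),1,(0,0,255),-1)
    for a,b in (proj(p,circ((.433,.1396),.036,.024))-[x0,y0])*3+1: cv2.circle(im,(int(a),int(b)),1,(0,255,0),-1)
    ims.append(im)
    print(c,fits(sens(1,1,zf),e[:2],(c,)))
cv2.imwrite('pics/g2.png',np.hstack(ims))
```

```text
[0.4322019  0.14003295 0.10611821] [ 0.12695299  0.16792514 -5.32445442]
top (array([0.4408, 0.1281]), np.float64(-69.4))
side (array([0.4256, 0.1303]), np.float64(-78.1))
```

View pics/g2.png

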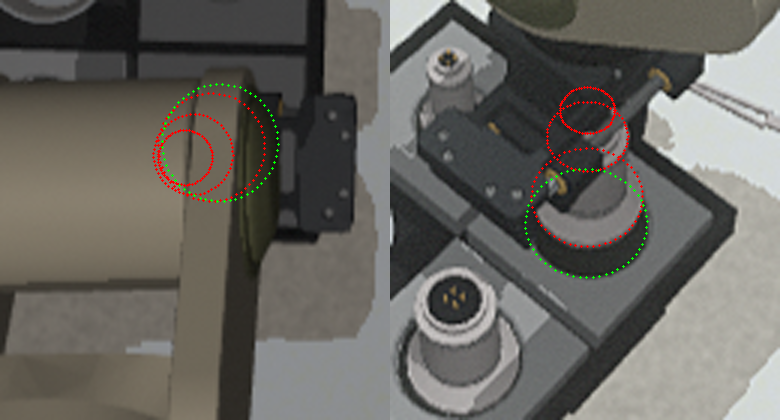

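>>> apply_moves([
  {"x":0,"y":-1,"z":-8,"wx":0,"wy":0,"wz":0,"fingers":-1},
  {"x":0,"y":-1,"z":-16,"wx":0,"wy":0,"wz":0,"fingers":-1},
  {"x":0,"y":-1,"z":-22,"wx":0,"wy":0,"wz":0,"fingers":-1},
  {"x":0,"y":-1,"z":-27,"wx":0,"wy":0,"wz":0,"fingers":-1},
  {"x":0,"y":-1,"z":-30,"wx":0,"wy":0,"wz":0,"fingers":-1},
  {"x":0,"y":-1,"z":-32,"wx":0,"wy":0,"wz":0,"fingers":-1},
  {"x":0,"y":-1,"z":-33,"wx":0,"wy":0,"wz":0,"fingers":-1},
  {"x":0,"y":-1,"z":-33,"wx":0,"wy":0,"wz":0,"fingers":-1},
])

```text
t: 8.4
ee_pos: [0.432, 0.139, 0.073]
orientation: [-3.142, 0.0, -0.001]
wrist_force: [-0.6, 0.2, -0.2]
grip_width: 0.0428
gripper_force: 35.0
```

>>> apply_moves([
  {"x":0,"y":0,"z":-1,"wx":0,"wy":0,"wz":0,"fingers":-1},
  {"x":0,"y":0,"z":-1,"wx":0,"wy":0,"wz":0,"fingers":1},
  {"x":0,"y":0,"z":-1,"wx":0,"wy":0,"wz":0,"fingers":1},
  {"x":0,"y":0,"z":-1,"wx":0,"wy":0,"wz":0,"fingers":1},
  {"x":0,"y":0,"z":9,"wx":0,"wy":0,"wz":0,"fingers":1},
  {"x":0,"y":0,"z":30,"wx":0,"wy":0,"wz":0,"fingers":1},
  {"x":0,"y":0,"z":55,"wx":0,"wy":0,"wz":0,"fingers":1},
  {"x":0,"y":0,"z":77,"wx":0,"wy":0,"wz":0,"fingers":1},
])

```text
t: 9.4
ee_pos: [0.4321, 0.139, 0.1512]
orientation: [-3.142, 0.0, -0.001]
wrist_force: [-0.2, 0.4, -1.2]
grip_width: 0.088
gripper_force: 0.0
```

>>> apply_moves([
  {"x":0,"y":30,"z":0,"wx":0,"wy":0,"wz":0,"fingers":1},
  {"x":0,"y":80,"z":0,"wx":0,"wy":0,"wz":0,"fingers":1},
  {"x":0,"y":112,"z":0,"wx":0,"wy":0,"wz":0,"fingers":1},
  {"x":0,"y":112,"z":0,"wx":0,"wy":0,"wz":0,"fingers":1},
  {"x":0,"y":112,"z":-25,"wx":0,"wy":0,"wz":0,"fingers":1},
  {"x":0,"y":112,"z":-50,"wx":0,"wy":0,"wz":0,"fingers":1},
  {"x":0,"y":112,"z":-70,"wx":0,"wy":0,"wz":0,"fingers":1},
  {"x":0,"y":112,"z":-77,"wx":0,"wy":0,"wz":0,"fingers":1},
])

```text
t: 10.4
ee_pos: [0.4318, 0.2501, 0.0723]
orientation: [3.141, -0.002, -0.002]
wrist_force: [0.4, 0.6, 0.7]
grip_width: 0.0882
gripper_force: 0.0
```

>>> apply_moves([
  {"x":0,"y":0,"z":0,"wx":0,"wy":0,"wz":0,"fingers":-1},
  {"x":0,"y":0,"z":0,"wx":0,"wy":0,"wz":0,"fingers":-1},
  {"x":0,"y":0,"z":0,"wx":0,"wy":0,"wz":0,"fingers":-1},
  {"x":0,"y":0,"z":0,"wx":0,"wy":0,"wz":0,"fingers":-1},
  {"x":0,"y":0,"z":0,"wx":0,"wy":0,"wz":0,"fingers":-1},
  {"x":0,"y":0,"z":0,"wx":0,"wy":0,"wz":0,"fingers":-1},
  {"x":0,"y":0,"z":0,"wx":0,"wy":0,"wz":0,"fingers":-1},
  {"x":0,"y":0,"z":4,"wx":0,"wy":0,"wz":0,"fingers":-1},
])

```text
t: 11.4
ee_pos: [0.4316, 0.251, 0.0764]
orientation: [3.141, -0.0, -0.002]
wrist_force: [0.3, -0.3, -3.8]
grip_width: 0.0427
gripper_force: 35.0
```

>>> apply_moves([
  {"x":0,"y":0,"z":15,"wx":0,"wy":0,"wz":0,"fingers":-1},
  {"x":0,"y":0,"z":40,"wx":0,"wy":0,"wz":0,"fingers":-1},
  {"x":0,"y":0,"z":70,"wx":0,"wy":0,"wz":0,"fingers":-1},
  {"x":0,"y":0,"z":95,"wx":0,"wy":0,"wz":0,"fingers":-1},
  {"x":0,"y":0,"z":113,"wx":0,"wy":0,"wz":0,"fingers":-1},
  {"x":0,"y":0,"z":113,"wx":0,"wy":0,"wz":0,"fingers":-1},
  {"x":7,"y":-20,"z":113,"wx":0,"wy":0,"wz":0,"fingers":-1},
  {"x":23,"y":-68,"z":113,"wx":0,"wy":0,"wz":0,"fingers":-1},
])

```text
t: 12.4
ee_pos: [0.4543, 0.1832, 0.1885]
orientation: [-3.141, -0.004, 0.003]
wrist_force: [0.2, 0.3, -3.9]
grip_width: 0.0427
gripper_force: 35.0
```

>>> apply_moves([
  {"x":16,"y":-48,"z":0,"wx":0,"wy":0,"wz":0,"fingers":-1},
  {"x":33,"y":-100,"z":0,"wx":0,"wy":0,"wz":0,"fingers":-1},
  {"x":50,"y":-152,"z":0,"wx":0,"wy":0,"wz":0,"fingers":-1},
  {"x":67,"y":-204,"z":0,"wx":0,"wy":0,"wz":0,"fingers":-1},
  {"x":84,"y":-256,"z":0,"wx":0,"wy":0,"wz":0,"fingers":-1},
  {"x":101,"y":-308,"z":0,"wx":0,"wy":0,"wz":0,"fingers":-1},
  {"x":117,"y":-355,"z":0,"wx":0,"wy":0,"wz":0,"fingers":-1},
  {"x":125,"y":-379,"z":0,"wx":0,"wy":0,"wz":0,"fingers":-1},
])

```text
t: 13.4
ee_pos: [0.58, -0.1983, 0.1877]
orientation: [-3.14, 0.004, 0.004]
wrist_force: [-0.4, 0.6, -3.3]
grip_width: 0.0428
gripper_force: 35.0
```

>>> apply_moves([
  {"x":0,"y":0,"z":-20,"wx":0,"wy":0,"wz":0,"fingers":-1},
  {"x":0,"y":0,"z":-45,"wx":0,"wy":0,"wz":0,"fingers":-1},
  {"x":0,"y":0,"z":-65,"wx":0,"wy":0,"wz":0,"fingers":-1},
  {"x":0,"y":0,"z":-80,"wx":0,"wy":0,"wz":0,"fingers":-1},
  {"x":0,"y":0,"z":-88,"wx":0,"wy":0,"wz":0,"fingers":-1},
  {"x":0,"y":0,"z":-88,"wx":0,"wy":0,"wz":0,"fingers":-1},
  {"x":0,"y":0,"z":-88,"wx":0,"wy":0,"wz":0,"fingers":-1},
  {"x":0,"y":0,"z":-88,"wx":0,"wy":0,"wz":0,"fingers":-1},
])

```text
t: 14.4
ee_pos: [0.5802, -0.1961, 0.1024]
orientation: [3.141, -0.0, 0.002]
wrist_force: [0.6, -0.1, -3.9]
grip_width: 0.0423
gripper_force: 35.0
```

Run:
```python
from fit import *
o=readout.get_obs(); e=o['ee_pos']; print(e,o['wrist_force'])
zf=e[2]+.002-.059
ims=[]
for c in P:
    p=P[c]; im=cv2.cvtColor(p['color'],cv2.COLOR_RGB2BGR)
    u=topx(p,e); x0,y0=max(int(u[0])-65,0),int(u[1])-50
    im=cv2.resize(im[y0:y0+140,x0:x0+130],None,fx=3,fy=3,interpolation=cv2.INTER_CUBIC)
    for a,b in (proj(p,sens(1,0,zf)+[e[0],e[1],0])-[x0,y0])*3+1: cv2.circle(im,(int(a),int(b)),1,(0,0,255),-1)
    for a,b in (proj(p,circ((.580,-.196),.036,.034))-[x0,y0])*3+1: cv2.circle(im,(int(a),int(b)),1,(0,255,0),-1)
    ims.append(im)
cv2.imwrite('pics/g3.png',np.hstack(ims))
```

```text
[ 0.58012495 -0.19600388  0.10218933] [ 0.22492993  0.32414367 -3.92127385]
```

View pics/g3.png

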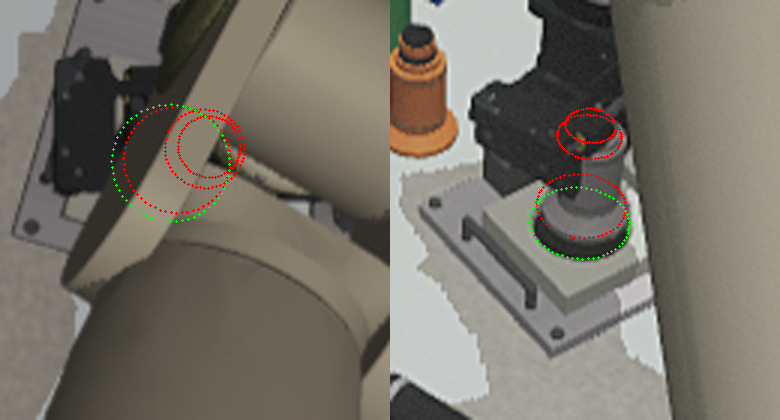

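>>> apply_moves([
  {"x":0,"y":0,"z":-5,"wx":0,"wy":0,"wz":0,"fingers":-1},
  {"x":0,"y":0,"z":-10,"wx":0,"wy":0,"wz":0,"fingers":-1},
  {"x":0,"y":0,"z":-14,"wx":0,"wy":0,"wz":0,"fingers":-1},
  {"x":0,"y":0,"z":-16,"wx":0,"wy":0,"wz":0,"fingers":-1},
  {"x":0,"y":0,"z":-18,"wx":0,"wy":0,"wz":0,"fingers":-1},
  {"x":0,"y":0,"z":-18.5,"wx":0,"wy":0,"wz":0,"fingers":-1},
  {"x":0,"y":0,"z":-19,"wx":0,"wy":0,"wz":0,"fingers":-1},
  {"x":0,"y":0,"z":-19,"wx":0,"wy":0,"wz":0,"fingers":-1},
])

```text
t: 15.5
ee_pos: [0.58, -0.196, 0.0828]
orientation: [3.142, -0.0, 0.0]
wrist_force: [0.5, -0.3, -3.3]
grip_width: 0.0425
gripper_force: 35.0
```

Not yet on the floor (about 1 mm left); lower slightly, then release and rise.

>>> apply_moves([
  {"x":0,"y":0,"z":-0.5,"wx":0,"wy":0,"wz":0,"fingers":-1},
  {"x":0,"y":0,"z":-1,"wx":0,"wy":0,"wz":0,"fingers":-1},
  {"x":0,"y":0,"z":-1.5,"wx":0,"wy":0,"wz":0,"fingers":-1},
  {"x":0,"y":0,"z":-1.5,"wx":0,"wy":0,"wz":0,"fingers":-1},
  {"x":0,"y":0,"z":-1.5,"wx":0,"wy":0,"wz":0,"fingers":-1},
  {"x":0,"y":0,"z":-1.5,"wx":0,"wy":0,"wz":0,"fingers":-1},
  {"x":0,"y":0,"z":-1.5,"wx":0,"wy":0,"wz":0,"fingers":-1},
  {"x":0,"y":0,"z":-1.5,"wx":0,"wy":0,"wz":0,"fingers":-1},
])

```text
t: 16.5
ee_pos: [0.58, -0.196, 0.0819]
orientation: [3.141, -0.0, 0.001]
wrist_force: [-3.0, 1.6, 6.5]
grip_width: 0.043
gripper_force: 35.0
```

>>> apply_moves([
  {"x":0,"y":0,"z":0.5,"wx":0,"wy":0,"wz":0,"fingers":1},
  {"x":0,"y":0,"z":0.5,"wx":0,"wy":0,"wz":0,"fingers":1},
  {"x":0,"y":0,"z":0.5,"wx":0,"wy":0,"wz":0,"fingers":1},
  {"x":0,"y":0,"z":0.5,"wx":0,"wy":0,"wz":0,"fingers":1},
  {"x":0,"y":0,"z":10.5,"wx":0,"wy":0,"wz":0,"fingers":1},
  {"x":0,"y":0,"z":30.5,"wx":0,"wy":0,"wz":0,"fingers":1},
  {"x":0,"y":0,"z":60.5,"wx":0,"wy":0,"wz":0,"fingers":1},
  {"x":0,"y":0,"z":78.5,"wx":0,"wy":0,"wz":0,"fingers":1},
])

```text
t: 17.5
ee_pos: [0.5804, -0.1962, 0.162]
orientation: [3.14, -0.0, 0.003]
wrist_force: [1.0, 0.0, 0.0]
grip_width: 0.0881
gripper_force: 0.0
```

>>> apply_moves([
  {"x":-10,"y":-36,"z":0,"wx":0,"wy":0,"wz":0,"fingers":1},
  {"x":-22,"y":-80,"z":0,"wx":0,"wy":0,"wz":0,"fingers":1},
  {"x":-30,"y":-107,"z":0,"wx":0,"wy":0,"wz":0,"fingers":1},
  {"x":-30,"y":-107,"z":0,"wx":0,"wy":0,"wz":0,"fingers":1},
  {"x":-30,"y":-107,"z":0,"wx":0,"wy":0,"wz":0,"fingers":1},
  {"x":-30,"y":-107,"z":0,"wx":0,"wy":0,"wz":0,"fingers":1},
  {"x":-30,"y":-107,"z":0,"wx":0,"wy":0,"wz":0,"fingers":1},
  {"x":-30,"y":-107,"z":0,"wx":0,"wy":0,"wz":0,"fingers":1},
])

```text
t: 18.5
ee_pos: [0.5502, -0.3026, 0.1598]
orientation: [3.142, 0.001, 0.0]
wrist_force: [-0.2, 0.4, 0.3]
grip_width: 0.0881
gripper_force: 0.0
```

Run:
```python
from fit import *
o=readout.get_obs(); e=o['ee_pos']; print(e)
p=P['side']; im=cv2.cvtColor(p['color'],cv2.COLOR_RGB2BGR)
u=topx(p,[.56,-.25,.03]); x0,y0=int(u[0])-120,int(u[1])-90
im=cv2.resize(im[y0:y0+160,x0:x0+220],None,fx=3,fy=3,interpolation=cv2.INTER_CUBIC)
for M in (sens(1,0,.026)+[.58,-.196,0],sens(0,1,.026)+[.5503,-.3035,0]):
    for a,b in (proj(p,M)-[x0,y0])*3+1: cv2.circle(im,(int(a),int(b)),1,(0,0,255),-1)
cv2.imwrite('pics/g4.png',im)
for c in P: print(c,fits(sens(1,0,.026),(.58,-.196),(c,)),fits(sens(0,1,.026),(.55,-.304),(c,)))
```

```text
[ 0.55008898 -0.30277115  0.15977374]
top (array([ 0.58  , -0.1962]), np.float64(-123.8)) (array([ 0.5619, -0.305 ]), np.float64(-64.9))
side (array([ 0.5748, -0.1963]), np.float64(-123.6)) (array([ 0.562 , -0.2945]), np.float64(-100.4))
```

View pics/g4.png

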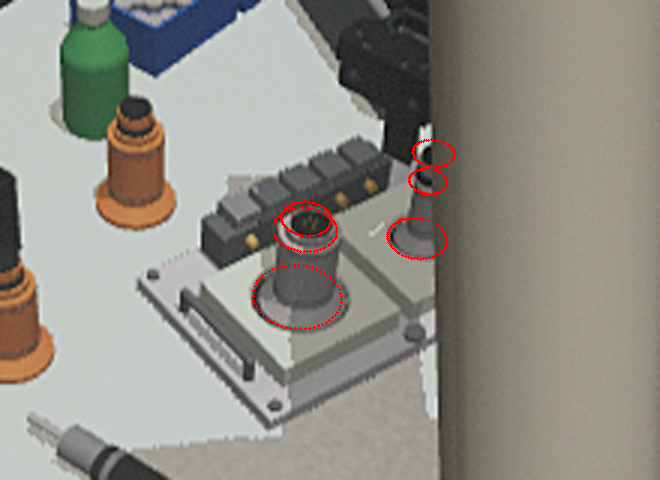

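>>> apply_moves([
  {"x":1,"y":0,"z":-25,"wx":0,"wy":0,"wz":0,"fingers":1},
  {"x":1,"y":0,"z":-45,"wx":0,"wy":0,"wz":0,"fingers":1},
  {"x":1,"y":0,"z":-58,"wx":0,"wy":0,"wz":0,"fingers":1},
  {"x":1,"y":0,"z":-62,"wx":0,"wy":0,"wz":0,"fingers":1},
  {"x":1,"y":0,"z":-62,"wx":0,"wy":0,"wz":0,"fingers":-1},
  {"x":1,"y":0,"z":-62,"wx":0,"wy":0,"wz":0,"fingers":-1},
  {"x":1,"y":0,"z":-62,"wx":0,"wy":0,"wz":0,"fingers":-1},
  {"x":1,"y":0,"z":-62,"wx":0,"wy":0,"wz":0,"fingers":-1},
], grip_force=25)

```text
t: 19.6
ee_pos: [0.5511, -0.303, 0.098]
orientation: [3.141, -0.0, 0.001]
wrist_force: [-0.2, 0.0, -0.1]
grip_width: 0.0503
gripper_force: 0.0
```

>>> apply_moves([
  {"x":0,"y":0,"z":0,"wx":0,"wy":0,"wz":0,"fingers":-1},
  {"x":0,"y":0,"z":0,"wx":0,"wy":0,"wz":0,"fingers":-1},
  {"x":0,"y":0,"z":0,"wx":0,"wy":0,"wz":0,"fingers":-1},
  {"x":0,"y":0,"z":0,"wx":0,"wy":0,"wz":0,"fingers":-1},
  {"x":0,"y":0,"z":0,"wx":0,"wy":0,"wz":0,"fingers":-1},
  {"x":0,"y":0,"z":5,"wx":0,"wy":0,"wz":0,"fingers":-1},
  {"x":0,"y":0,"z":20,"wx":0,"wy":0,"wz":0,"fingers":-1},
  {"x":0,"y":0,"z":40,"wx":0,"wy":0,"wz":0,"fingers":-1},
])

```text
t: 20.6
ee_pos: [0.5509, -0.3028, 0.1386]
orientation: [-3.141, 0.0, 0.001]
wrist_force: [0.5, 0.5, -2.5]
grip_width: 0.0271
gripper_force: 25.1
```

>>> apply_moves([
  {"x":0,"y":0,"z":25,"wx":0,"wy":0,"wz":0,"fingers":-1},
  {"x":0,"y":0,"z":55,"wx":0,"wy":0,"wz":0,"fingers":-1},
  {"x":0,"y":0,"z":74,"wx":0,"wy":0,"wz":0,"fingers":-1},
  {"x":-4,"y":18,"z":74,"wx":0,"wy":0,"wz":0,"fingers":-1},
  {"x":-14,"y":65,"z":74,"wx":0,"wy":0,"wz":0,"fingers":-1},
  {"x":-24,"y":115,"z":74,"wx":0,"wy":0,"wz":0,"fingers":-1},
  {"x":-35,"y":165,"z":74,"wx":0,"wy":0,"wz":0,"fingers":-1},
  {"x":-46,"y":215,"z":74,"wx":0,"wy":0,"wz":0,"fingers":-1},
])

```text
t: 21.6
ee_pos: [0.5044, -0.0864, 0.2127]
orientation: [3.141, -0.001, 0.002]
wrist_force: [0.7, 0.7, -1.8]
grip_width: 0.0275
gripper_force: 25.2
```

>>> apply_moves([
  {"x":-11,"y":50,"z":0,"wx":0,"wy":0,"wz":0,"fingers":-1},
  {"x":-22,"y":100,"z":0,"wx":0,"wy":0,"wz":0,"fingers":-1},
  {"x":-32,"y":150,"z":0,"wx":0,"wy":0,"wz":0,"fingers":-1},
  {"x":-43,"y":200,"z":0,"wx":0,"wy":0,"wz":0,"fingers":-1},
  {"x":-54,"y":250,"z":0,"wx":0,"wy":0,"wz":0,"fingers":-1},
  {"x":-65,"y":300,"z":0,"wx":0,"wy":0,"wz":0,"fingers":-1},
  {"x":-71,"y":330,"z":0,"wx":0,"wy":0,"wz":0,"fingers":-1},
  {"x":-73,"y":339,"z":0,"wx":0,"wy":0,"wz":0,"fingers":-1},
])

```text
t: 22.6
ee_pos: [0.4314, 0.2524, 0.2125]
orientation: [-3.141, -0.003, -0.001]
wrist_force: [-0.4, -1.0, -2.4]
grip_width: 0.0278
gripper_force: 25.2
```

>>> apply_moves([
  {"x":0,"y":0,"z":-25,"wx":0,"wy":0,"wz":0,"fingers":-1},
  {"x":0,"y":0,"z":-55,"wx":0,"wy":0,"wz":0,"fingers":-1},
  {"x":0,"y":0,"z":-85,"wx":0,"wy":0,"wz":0,"fingers":-1},
  {"x":0,"y":0,"z":-105,"wx":0,"wy":0,"wz":0,"fingers":-1},
  {"x":0,"y":0,"z":-115,"wx":0,"wy":0,"wz":0,"fingers":-1},
  {"x":0,"y":0,"z":-120,"wx":0,"wy":0,"wz":0,"fingers":-1},
  {"x":0,"y":0,"z":-122,"wx":0,"wy":0,"wz":0,"fingers":-1},
  {"x":0,"y":0,"z":-123,"wx":0,"wy":0,"wz":0,"fingers":-1},
])

```text
t: 23.6
ee_pos: [0.4322, 0.2511, 0.0892]
orientation: [-3.141, 0.0, -0.001]
wrist_force: [-0.0, -0.5, -2.0]
grip_width: 0.0275
gripper_force: 25.2
```

Run:
```python
from fit import *
o=readout.get_obs(); print(o['ee_pos'],o['wrist_force'])
for c in P:
  for z in (.034,): print(c,'ns',fits(circ((0,0),.026,z),(.552,-.307),(c,)),'BL',fits(sens(1,0,.026),(.58,-.196),(c,)))
  print(fit(fix(),(.567,-.251,-.25),(c,)))
im=[]
for c in P:
  p=P[c]; k=cv2.cvtColor(p['color'],cv2.COLOR_RGB2BGR); u=topx(p,[.56,-.25,.03]); x0,y0=int(u[0])-65,int(u[1])-60
  k=cv2.resize(k[y0:y0+120,x0:x0+130],None,fx=3,fy=3,interpolation=cv2.INTER_CUBIC)
  for M in(circ((.553,-.308),.026,.034),):
    for a,b in (proj(p,M)-[x0,y0])*3+1: cv2.circle(k,(int(a),int(b)),1,(0,0,255),-1)
  im.append(k)
cv2.imwrite('pics/g5.png',np.hstack(im))
```

```text
[0.43212694 0.25106918 0.08907718] [-0.78191711  0.20475369 -1.1190058 ]
top ns (array([ 0.5518, -0.3072]), np.float64(-150.0)) BL (array([ 0.58 , -0.196]), np.float64(-127.6))
(array([ 0.56894167, -0.25340202, -0.26008271]), np.float64(-115.68096923828125))
side ns (array([ 0.5513, -0.3077]), np.float64(-84.0)) BL (array([ 0.5753, -0.1965]), np.float64(-111.5))
(array([ 0.56995829, -0.25752054, -0.18731554]), np.float64(-77.93533325195312))
```

View pics/g5.png

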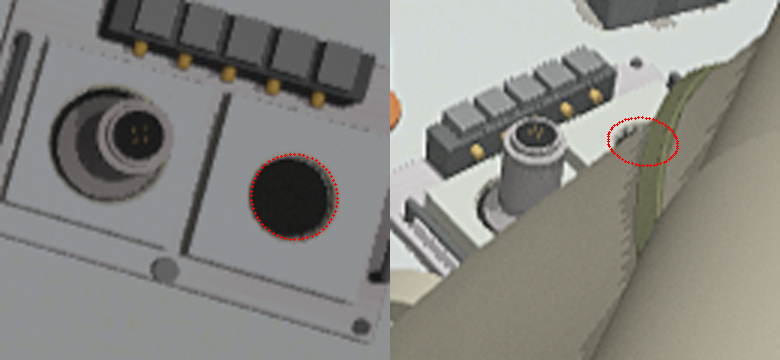

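>>> apply_moves([
  {"x":0,"y":0,"z":-0.5,"wx":0,"wy":0,"wz":0,"fingers":-1},
  {"x":0,"y":0,"z":-1,"wx":0,"wy":0,"wz":0,"fingers":-1},
  {"x":0,"y":0,"z":-1.5,"wx":0,"wy":0,"wz":0,"fingers":-1},
  {"x":0,"y":0,"z":-2,"wx":0,"wy":0,"wz":0,"fingers":-1},
  {"x":0,"y":0,"z":-2,"wx":0,"wy":0,"wz":0,"fingers":-1},
  {"x":0,"y":0,"z":-2,"wx":0,"wy":0,"wz":0,"fingers":-1},
  {"x":0,"y":0,"z":-2,"wx":0,"wy":0,"wz":0,"fingers":-1},
  {"x":0,"y":0,"z":-2,"wx":0,"wy":0,"wz":0,"fingers":-1},
])

```text
t: 24.7
ee_pos: [0.4331, 0.251, 0.0886]
orientation: [-3.141, -0.0, -0.006]
wrist_force: [-1.9, -3.1, 15.4]
grip_width: 0.0275
gripper_force: 25.6
```

>>> apply_moves([
  {"x":0,"y":0,"z":-0.5,"wx":0,"wy":0,"wz":0,"fingers":-1},
  {"x":0,"y":0,"z":-0.5,"wx":0,"wy":0,"wz":0,"fingers":1},
  {"x":0,"y":0,"z":-0.5,"wx":0,"wy":0,"wz":0,"fingers":1},
  {"x":0,"y":0,"z":-0.5,"wx":0,"wy":0,"wz":0,"fingers":1},
  {"x":0,"y":0,"z":-0.5,"wx":0,"wy":0,"wz":0,"fingers":1},
  {"x":0,"y":0,"z":10,"wx":0,"wy":0,"wz":0,"fingers":1},
  {"x":0,"y":0,"z":40,"wx":0,"wy":0,"wz":0,"fingers":1},
  {"x":0,"y":0,"z":68,"wx":0,"wy":0,"wz":0,"fingers":1},
])

```text
t: 25.7
ee_pos: [0.432, 0.251, 0.1562]
orientation: [-3.141, 0.0, -0.001]
wrist_force: [1.0, -0.5, -0.2]
grip_width: 0.088
gripper_force: 0.0
```

>>> apply_moves([
  {"x":20,"y":-20,"z":0,"wx":0,"wy":0,"wz":0,"fingers":1},
  {"x":57,"y":-55,"z":0,"wx":0,"wy":0,"wz":0,"fingers":1},
  {"x":95,"y":-90,"z":0,"wx":0,"wy":0,"wz":0,"fingers":1},
  {"x":114,"y":-110,"z":0,"wx":0,"wy":0,"wz":0,"fingers":1},
  {"x":114,"y":-110,"z":0,"wx":0,"wy":0,"wz":0,"fingers":1},
  {"x":114,"y":-110,"z":0,"wx":0,"wy":0,"wz":0,"fingers":1},
  {"x":114,"y":-110,"z":-25,"wx":0,"wy":0,"wz":0,"fingers":1},
  {"x":114,"y":-110,"z":-45,"wx":0,"wy":0,"wz":0,"fingers":1},
])

```text
t: 26.7
ee_pos: [0.545, 0.1422, 0.1095]
orientation: [-3.141, -0.002, 0.0]
wrist_force: [0.3, 0.6, 0.2]
grip_width: 0.0879
gripper_force: 0.0
```

>>> apply_moves([
  {"x":0,"y":0,"z":-20,"wx":0,"wy":0,"wz":0,"fingers":1},
  {"x":0,"y":0,"z":-38,"wx":0,"wy":0,"wz":0,"fingers":1},
  {"x":0,"y":0,"z":-48,"wx":0,"wy":0,"wz":0,"fingers":1},
  {"x":0,"y":0,"z":-48,"wx":0,"wy":0,"wz":0,"fingers":1},
  {"x":0,"y":0,"z":-48,"wx":0,"wy":0,"wz":0,"fingers":-1},
  {"x":0,"y":0,"z":-48,"wx":0,"wy":0,"wz":0,"fingers":-1},
  {"x":0,"y":0,"z":-48,"wx":0,"wy":0,"wz":0,"fingers":-1},
  {"x":0,"y":0,"z":-48,"wx":0,"wy":0,"wz":0,"fingers":-1},
])

```text
t: 27.7
ee_pos: [0.5461, 0.141, 0.0619]
orientation: [-3.142, 0.0, -0.001]
wrist_force: [-0.3, 0.1, -0.1]
grip_width: 0.0503
gripper_force: 0.0
```

>>> apply_moves([
  {"x":0,"y":0,"z":0,"wx":0,"wy":0,"wz":0,"fingers":-1},
  {"x":0,"y":0,"z":0,"wx":0,"wy":0,"wz":0,"fingers":-1},
  {"x":0,"y":0,"z":0,"wx":0,"wy":0,"wz":0,"fingers":-1},
  {"x":0,"y":0,"z":0,"wx":0,"wy":0,"wz":0,"fingers":-1},
  {"x":0,"y":0,"z":0,"wx":0,"wy":0,"wz":0,"fingers":-1},
  {"x":0,"y":0,"z":5,"wx":0,"wy":0,"wz":0,"fingers":-1},
  {"x":0,"y":0,"z":20,"wx":0,"wy":0,"wz":0,"fingers":-1},
  {"x":0,"y":0,"z":40,"wx":0,"wy":0,"wz":0,"fingers":-1},
])

```text
t: 28.7
ee_pos: [0.5459, 0.1411, 0.1028]
orientation: [-3.141, 0.0, 0.001]
wrist_force: [0.8, 0.2, -1.3]
grip_width: 0.0258
gripper_force: 25.0
```

>>> apply_moves([
  {"x":0,"y":0,"z":30,"wx":0,"wy":0,"wz":0,"fingers":-1},
  {"x":0,"y":0,"z":60,"wx":0,"wy":0,"wz":0,"fingers":-1},
  {"x":0,"y":0,"z":76,"wx":0,"wy":0,"wz":0,"fingers":-1},
  {"x":0,"y":-25,"z":76,"wx":0,"wy":0,"wz":0,"fingers":-1},
  {"x":1,"y":-75,"z":76,"wx":0,"wy":0,"wz":0,"fingers":-1},
  {"x":2,"y":-125,"z":76,"wx":0,"wy":0,"wz":0,"fingers":-1},
  {"x":3,"y":-175,"z":76,"wx":0,"wy":0,"wz":0,"fingers":-1},
  {"x":3,"y":-225,"z":76,"wx":0,"wy":0,"wz":0,"fingers":-1},
])

```text
t: 29.7
ee_pos: [0.5489, -0.0855, 0.1789]
orientation: [3.141, -0.0, 0.002]
wrist_force: [0.3, -0.3, -1.9]
grip_width: 0.0258
gripper_force: 25.0
```

>>> apply_moves([
  {"x":0,"y":-50,"z":0,"wx":0,"wy":0,"wz":0,"fingers":-1},
  {"x":1,"y":-100,"z":0,"wx":0,"wy":0,"wz":0,"fingers":-1},
  {"x":1,"y":-150,"z":0,"wx":0,"wy":0,"wz":0,"fingers":-1},
  {"x":2,"y":-195,"z":0,"wx":0,"wy":0,"wz":0,"fingers":-1},
  {"x":2,"y":-217,"z":0,"wx":0,"wy":0,"wz":0,"fingers":-1},
  {"x":2,"y":-223,"z":0,"wx":0,"wy":0,"wz":0,"fingers":-1},
  {"x":2,"y":-223,"z":-20,"wx":0,"wy":0,"wz":0,"fingers":-1},
  {"x":2,"y":-223,"z":-45,"wx":0,"wy":0,"wz":0,"fingers":-1},
])

```text
t: 30.7
ee_pos: [0.5514, -0.3055, 0.1331]
orientation: [3.141, 0.002, 0.002]
wrist_force: [-1.4, 1.0, -1.5]
grip_width: 0.0256
gripper_force: 25.0
```

>>> apply_moves([
  {"x":0,"y":0,"z":-15,"wx":0,"wy":0,"wz":0,"fingers":-1},
  {"x":0,"y":0,"z":-30,"wx":0,"wy":0,"wz":0,"fingers":-1},
  {"x":0,"y":0,"z":-40,"wx":0,"wy":0,"wz":0,"fingers":-1},
  {"x":0,"y":0,"z":-46,"wx":0,"wy":0,"wz":0,"fingers":-1},
  {"x":0,"y":0,"z":-46,"wx":0,"wy":0,"wz":0,"fingers":-1},
  {"x":0,"y":0,"z":-46,"wx":0,"wy":0,"wz":0,"fingers":-1},
  {"x":0,"y":0,"z":-46,"wx":0,"wy":0,"wz":0,"fingers":-1},
  {"x":0,"y":0,"z":-46,"wx":0,"wy":0,"wz":0,"fingers":-1},
])

```text
t: 31.7
ee_pos: [0.5511, -0.307, 0.087]
orientation: [3.141, -0.0, 0.001]
wrist_force: [-0.0, -0.2, -1.3]
grip_width: 0.0256
gripper_force: 25.0
```

Run:
```python
from fit import *
o=readout.get_obs(); e=o['ee_pos']; print(e,o['wrist_force'])
zf=e[2]-.046
ims=[]
for c in P:
    p=P[c]; im=cv2.cvtColor(p['color'],cv2.COLOR_RGB2BGR)
    u=topx(p,e); x0,y0=max(int(u[0])-65,0),max(int(u[1])-60,0)
    im=cv2.resize(im[y0:y0+140,x0:x0+130],None,fx=3,fy=3,interpolation=cv2.INTER_CUBIC)
    for a,b in (proj(p,sens(0,0,zf)+[e[0],e[1],0])-[x0,y0])*3+1: cv2.circle(im,(int(a),int(b)),1,(0,0,255),-1)
    for a,b in (proj(p,circ((.5518,-.3072),.026,.034))-[x0,y0])*3+1: cv2.circle(im,(int(a),int(b)),1,(0,255,0),-1)
    ims.append(im)
cv2.imwrite('pics/g6.png',np.hstack(ims))
```

```text
[ 0.55103374 -0.30697998  0.08687908] [ 1.12917324  0.61553918 -2.0422387 ]
```

View pics/g6.png

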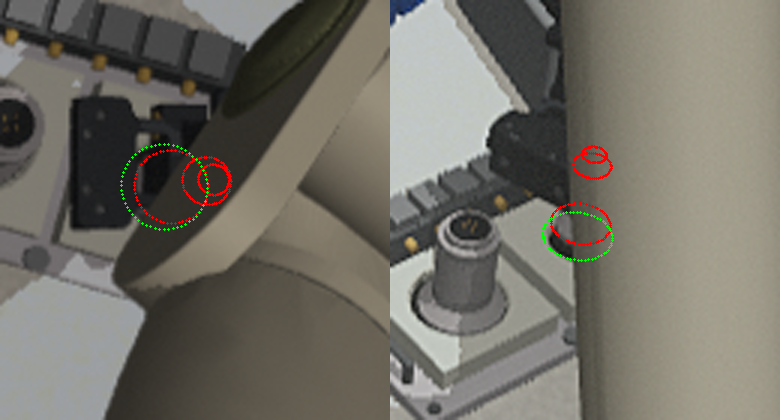

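>>> apply_moves([
  {"x":0,"y":0,"z":-3,"wx":0,"wy":0,"wz":0,"fingers":-1},
  {"x":0,"y":0,"z":-6,"wx":0,"wy":0,"wz":0,"fingers":-1},
  {"x":0,"y":0,"z":-8,"wx":0,"wy":0,"wz":0,"fingers":-1},
  {"x":0,"y":0,"z":-9,"wx":0,"wy":0,"wz":0,"fingers":-1},
  {"x":0,"y":0,"z":-10,"wx":0,"wy":0,"wz":0,"fingers":-1},
  {"x":0,"y":0,"z":-10,"wx":0,"wy":0,"wz":0,"fingers":-1},
  {"x":0,"y":0,"z":-10,"wx":0,"wy":0,"wz":0,"fingers":-1},
  {"x":0,"y":0,"z":-10,"wx":0,"wy":0,"wz":0,"fingers":-1},
])

```text
t: 32.8
ee_pos: [0.551, -0.307, 0.0768]
orientation: [3.142, -0.0, 0.0]
wrist_force: [-0.4, -0.3, -2.1]
grip_width: 0.0256
gripper_force: 25.0
```

Past the rim with no contact; go on down to the floor.

>>> apply_moves([
  {"x":0,"y":0,"z":-1.5,"wx":0,"wy":0,"wz":0,"fingers":-1},
  {"x":0,"y":0,"z":-3,"wx":0,"wy":0,"wz":0,"fingers":-1},
  {"x":0,"y":0,"z":-4,"wx":0,"wy":0,"wz":0,"fingers":-1},
  {"x":0,"y":0,"z":-5,"wx":0,"wy":0,"wz":0,"fingers":-1},
  {"x":0,"y":0,"z":-5.5,"wx":0,"wy":0,"wz":0,"fingers":-1},
  {"x":0,"y":0,"z":-5.5,"wx":0,"wy":0,"wz":0,"fingers":-1},
  {"x":0,"y":0,"z":-5.5,"wx":0,"wy":0,"wz":0,"fingers":-1},
  {"x":0,"y":0,"z":-5.5,"wx":0,"wy":0,"wz":0,"fingers":-1},
])

```text
t: 33.8
ee_pos: [0.551, -0.307, 0.0713]
orientation: [3.142, -0.0, 0.0]
wrist_force: [-0.4, -0.1, -2.5]
grip_width: 0.0259
gripper_force: 25.0
```

>>> apply_moves([
  {"x":0,"y":0,"z":-0.5,"wx":0,"wy":0,"wz":0,"fingers":-1},
  {"x":0,"y":0,"z":-1,"wx":0,"wy":0,"wz":0,"fingers":-1},
  {"x":0,"y":0,"z":-1.5,"wx":0,"wy":0,"wz":0,"fingers":-1},
  {"x":0,"y":0,"z":-1.5,"wx":0,"wy":0,"wz":0,"fingers":-1},
  {"x":0,"y":0,"z":-1.5,"wx":0,"wy":0,"wz":0,"fingers":-1},
  {"x":0,"y":0,"z":-1.5,"wx":0,"wy":0,"wz":0,"fingers":-1},
  {"x":0,"y":0,"z":-1.5,"wx":0,"wy":0,"wz":0,"fingers":-1},
  {"x":0,"y":0,"z":-1.5,"wx":0,"wy":0,"wz":0,"fingers":-1},
])

```text
t: 34.8
ee_pos: [0.5511, -0.3071, 0.0707]
orientation: [3.141, -0.0, 0.001]
wrist_force: [-2.4, 2.1, 6.9]
grip_width: 0.0259
gripper_force: 25.0
```

>>> apply_moves([
  {"x":0,"y":0,"z":0.5,"wx":0,"wy":0,"wz":0,"fingers":1},
  {"x":0,"y":0,"z":0.5,"wx":0,"wy":0,"wz":0,"fingers":1},
  {"x":0,"y":0,"z":0.5,"wx":0,"wy":0,"wz":0,"fingers":1},
  {"x":0,"y":0,"z":0.5,"wx":0,"wy":0,"wz":0,"fingers":1},
  {"x":0,"y":0,"z":0.5,"wx":0,"wy":0,"wz":0,"fingers":1},
  {"x":0,"y":0,"z":20,"wx":0,"wy":0,"wz":0,"fingers":1},
  {"x":0,"y":0,"z":60,"wx":0,"wy":0,"wz":0,"fingers":1},
  {"x":0,"y":0,"z":110,"wx":0,"wy":0,"wz":0,"fingers":1},
])

```text
t: 35.8
ee_pos: [0.5507, -0.3067, 0.1802]
orientation: [-3.14, 0.0, 0.003]
wrist_force: [0.4, -0.6, 0.4]
grip_width: 0.0881
gripper_force: 0.0
```

>>> apply_moves([
  {"x":-5,"y":25,"z":0,"wx":0,"wy":0,"wz":0,"fingers":1},
  {"x":-16,"y":75,"z":0,"wx":0,"wy":0,"wz":0,"fingers":1},
  {"x":-27,"y":125,"z":0,"wx":0,"wy":0,"wz":0,"fingers":1},
  {"x":-38,"y":175,"z":0,"wx":0,"wy":0,"wz":0,"fingers":1},
  {"x":-49,"y":225,"z":0,"wx":0,"wy":0,"wz":0,"fingers":1},
  {"x":-60,"y":275,"z":0,"wx":0,"wy":0,"wz":0,"fingers":1},
  {"x":-70,"y":325,"z":0,"wx":0,"wy":0,"wz":0,"fingers":1},
  {"x":-81,"y":375,"z":0,"wx":0,"wy":0,"wz":0,"fingers":1},
])

```text
t: 36.8
ee_pos: [0.4695, 0.0695, 0.1799]
orientation: [3.142, -0.001, 0.001]
wrist_force: [0.4, 0.0, 0.5]
grip_width: 0.0881
gripper_force: 0.0
```

>>> apply_moves([
  {"x":-11,"y":50,"z":0,"wx":0,"wy":0,"wz":0,"fingers":1},
  {"x":-22,"y":100,"z":0,"wx":0,"wy":0,"wz":0,"fingers":1},
  {"x":-33,"y":150,"z":0,"wx":0,"wy":0,"wz":0,"fingers":1},
  {"x":-38,"y":177,"z":0,"wx":0,"wy":0,"wz":0,"fingers":1},
  {"x":-38,"y":183,"z":0,"wx":0,"wy":0,"wz":0,"fingers":1},
  {"x":-38,"y":183,"z":0,"wx":0,"wy":0,"wz":0,"fingers":1},
  {"x":-38,"y":183,"z":-20,"wx":0,"wy":0,"wz":0,"fingers":1},
  {"x":-38,"y":183,"z":-45,"wx":0,"wy":0,"wz":0,"fingers":1},
])

```text
t: 37.8
ee_pos: [0.4327, 0.2498, 0.1346]
orientation: [-3.141, 0.003, -0.002]
wrist_force: [-0.6, -0.5, -0.9]
grip_width: 0.0883
gripper_force: 0.0
```

Run:
```python
from fit import *
o=readout.get_obs(); e=o['ee_pos']; print(e)
for c in P:
  print(c,'BS',fits(sens(0,0,.026),(.551,-.307),(c,)),'seat_s',fits(circ((0,0),.026,.024),(.546,.141),(c,)))
p=P['top']; print(fits(sens(0,1,.016),(.432,.251),('side',)))
im=[]
for q,c in (((.56,-.25,.03),'top'),((.48,.19,.03),'side')):
  p=P[c]; k=cv2.cvtColor(p['color'],cv2.COLOR_RGB2BGR); u=topx(p,q); x0,y0=int(u[0])-65,int(u[1])-70
  k=cv2.resize(k[y0:y0+140,x0:x0+130],None,fx=3,fy=3,interpolation=cv2.INTER_CUBIC); im.append(k)
cv2.imwrite('pics/g7.png',np.hstack(im))
```

```text
[0.43142198 0.24952792 0.13299412]
top BS (array([ 0.5544, -0.3069]), np.float64(-130.1)) seat_s (array([0.5473, 0.1419]), np.float64(-150.0))
side BS (array([ 0.5493, -0.3053]), np.float64(-118.0)) seat_s (array([0.5567, 0.138 ]), np.float64(-29.4))
(array([0.4308, 0.247 ]), np.float64(-116.8))
```

View pics/g7.png

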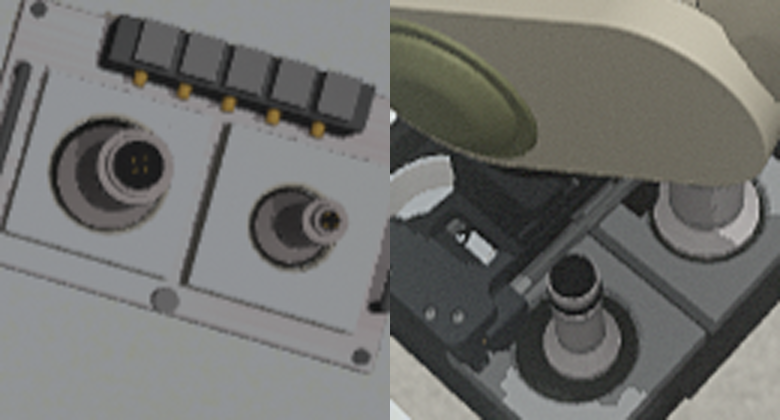

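>>> apply_moves([
  {"x":0,"y":0,"z":-20,"wx":0,"wy":0,"wz":0,"fingers":1},
  {"x":0,"y":0,"z":-38,"wx":0,"wy":0,"wz":0,"fingers":1},
  {"x":0,"y":0,"z":-47,"wx":0,"wy":0,"wz":0,"fingers":1},
  {"x":0,"y":0,"z":-47,"wx":0,"wy":0,"wz":0,"fingers":1},
  {"x":0,"y":0,"z":-47,"wx":0,"wy":0,"wz":0,"fingers":-1},
  {"x":0,"y":0,"z":-47,"wx":0,"wy":0,"wz":0,"fingers":-1},
  {"x":0,"y":0,"z":-47,"wx":0,"wy":0,"wz":0,"fingers":-1},
  {"x":0,"y":0,"z":-47,"wx":0,"wy":0,"wz":0,"fingers":-1},
])

```text
t: 38.9
ee_pos: [0.432, 0.2511, 0.0879]
orientation: [-3.142, 0.0, -0.0]
wrist_force: [-0.1, -0.1, 1.0]
grip_width: 0.0503
gripper_force: 0.0
```

>>> apply_moves([
  {"x":0,"y":0,"z":0,"wx":0,"wy":0,"wz":0,"fingers":-1},
  {"x":0,"y":0,"z":0,"wx":0,"wy":0,"wz":0,"fingers":-1},
  {"x":0,"y":0,"z":0,"wx":0,"wy":0,"wz":0,"fingers":-1},
  {"x":0,"y":0,"z":0,"wx":0,"wy":0,"wz":0,"fingers":-1},
  {"x":0,"y":0,"z":0,"wx":0,"wy":0,"wz":0,"fingers":-1},
  {"x":0,"y":0,"z":5,"wx":0,"wy":0,"wz":0,"fingers":-1},
  {"x":0,"y":0,"z":20,"wx":0,"wy":0,"wz":0,"fingers":-1},
  {"x":0,"y":0,"z":40,"wx":0,"wy":0,"wz":0,"fingers":-1},
])

```text
t: 39.9
ee_pos: [0.4317, 0.251, 0.128]
orientation: [3.141, -0.0, -0.002]
wrist_force: [0.5, 0.3, -2.7]
grip_width: 0.027
gripper_force: 25.0
```

>>> apply_moves([
  {"x":0,"y":0,"z":30,"wx":0,"wy":0,"wz":0,"fingers":-1},
  {"x":0,"y":0,"z":60,"wx":0,"wy":0,"wz":0,"fingers":-1},
  {"x":0,"y":0,"z":74,"wx":0,"wy":0,"wz":0,"fingers":-1},
  {"x":15,"y":-15,"z":74,"wx":0,"wy":0,"wz":0,"fingers":-1},
  {"x":50,"y":-48,"z":74,"wx":0,"wy":0,"wz":0,"fingers":-1},
  {"x":85,"y":-82,"z":74,"wx":0,"wy":0,"wz":0,"fingers":-1},
  {"x":108,"y":-104,"z":74,"wx":0,"wy":0,"wz":0,"fingers":-1},
  {"x":115,"y":-110,"z":74,"wx":0,"wy":0,"wz":0,"fingers":-1},
])

```text
t: 40.9
ee_pos: [0.5477, 0.1398, 0.2008]
orientation: [3.142, -0.003, -0.003]
wrist_force: [0.3, 0.6, -1.9]
grip_width: 0.0274
gripper_force: 25.0
```

>>> apply_moves([
  {"x":0,"y":0,"z":0,"wx":0,"wy":0,"wz":0,"fingers":-1},
  {"x":0,"y":0,"z":-30,"wx":0,"wy":0,"wz":0,"fingers":-1},
  {"x":0,"y":0,"z":-60,"wx":0,"wy":0,"wz":0,"fingers":-1},
  {"x":0,"y":0,"z":-80,"wx":0,"wy":0,"wz":0,"fingers":-1},
  {"x":0,"y":0,"z":-92,"wx":0,"wy":0,"wz":0,"fingers":-1},
  {"x":0,"y":0,"z":-92,"wx":0,"wy":0,"wz":0,"fingers":-1},
  {"x":0,"y":0,"z":-92,"wx":0,"wy":0,"wz":0,"fingers":-1},
  {"x":0,"y":0,"z":-92,"wx":0,"wy":0,"wz":0,"fingers":-1},
])

```text
t: 41.9
ee_pos: [0.5473, 0.1411, 0.1105]
orientation: [-3.141, 0.0, -0.002]
wrist_force: [-0.7, -0.6, -3.2]
grip_width: 0.0274
gripper_force: 25.0
```

Run:
```python
from fit import *
o=readout.get_obs(); e=o['ee_pos']; print(e,o['wrist_force'])
zf=e[2]-.072
ims=[]
for c in P:
    p=P[c]; im=cv2.cvtColor(p['color'],cv2.COLOR_RGB2BGR)
    u=topx(p,e-[0,0,.04]); x0,y0=max(int(u[0])-65,0),max(int(u[1])-70,0)
    im=cv2.resize(im[y0:y0+140,x0:x0+130],None,fx=3,fy=3,interpolation=cv2.INTER_CUBIC)
    for a,b in (proj(p,sens(0,1,zf)+[e[0],e[1],0])-[x0,y0])*3+1: cv2.circle(im,(int(a),int(b)),1,(0,0,255),-1)
    for a,b in (proj(p,circ((.5473,.1419),.026,.024))-[x0,y0])*3+1: cv2.circle(im,(int(a),int(b)),1,(0,255,0),-1)
    ims.append(im)
cv2.imwrite('pics/g8.png',np.hstack(ims))
```

```text
[0.54715548 0.14101219 0.11025223] [ 0.19214324  0.49929063 -2.24331505]
```

View pics/g8.png

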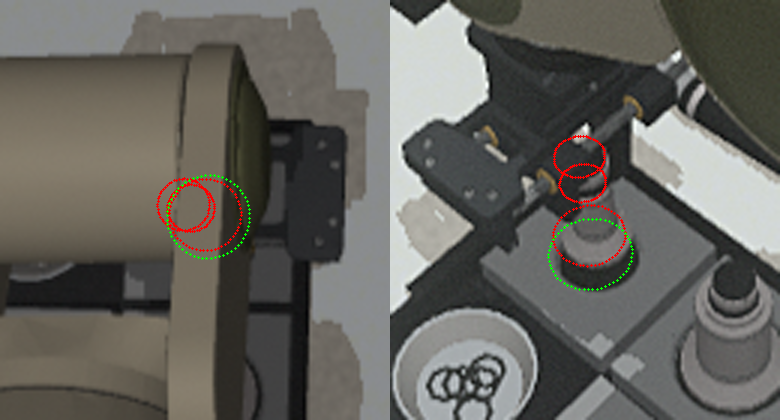

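>>> apply_moves([
  {"x":0,"y":0,"z":-5,"wx":0,"wy":0,"wz":0,"fingers":-1},
  {"x":0,"y":0,"z":-9,"wx":0,"wy":0,"wz":0,"fingers":-1},
  {"x":0,"y":0,"z":-12,"wx":0,"wy":0,"wz":0,"fingers":-1},
  {"x":0,"y":0,"z":-14,"wx":0,"wy":0,"wz":0,"fingers":-1},
  {"x":0,"y":0,"z":-16,"wx":0,"wy":0,"wz":0,"fingers":-1},
  {"x":0,"y":0,"z":-18,"wx":0,"wy":0,"wz":0,"fingers":-1},
  {"x":0,"y":0,"z":-18,"wx":0,"wy":0,"wz":0,"fingers":-1},
  {"x":0,"y":0,"z":-18,"wx":0,"wy":0,"wz":0,"fingers":-1},
])

```text
t: 43.0
ee_pos: [0.547, 0.141, 0.0918]
orientation: [-3.142, 0.0, -0.0]
wrist_force: [0.0, -0.3, -1.2]
grip_width: 0.0272
gripper_force: 25.0
```

>>> apply_moves([
  {"x":0,"y":0,"z":-1,"wx":0,"wy":0,"wz":0,"fingers":-1},
  {"x":0,"y":0,"z":-2,"wx":0,"wy":0,"wz":0,"fingers":-1},
  {"x":0,"y":0,"z":-3,"wx":0,"wy":0,"wz":0,"fingers":-1},
  {"x":0,"y":0,"z":-3.5,"wx":0,"wy":0,"wz":0,"fingers":-1},
  {"x":0,"y":0,"z":-4,"wx":0,"wy":0,"wz":0,"fingers":-1},
  {"x":0,"y":0,"z":-4,"wx":0,"wy":0,"wz":0,"fingers":-1},
  {"x":0,"y":0,"z":-4,"wx":0,"wy":0,"wz":0,"fingers":-1},
  {"x":0,"y":0,"z":-4,"wx":0,"wy":0,"wz":0,"fingers":-1},
])

```text
t: 44.0
ee_pos: [0.547, 0.141, 0.0878]
orientation: [3.142, -0.0, 0.0]
wrist_force: [0.3, -0.4, -0.7]
grip_width: 0.0274
gripper_force: 25.0
```

Near the floor. One more millimetre, then release and rise straight up.

>>> apply_moves([
  {"x":0,"y":0,"z":-0.5,"wx":0,"wy":0,"wz":0,"fingers":-1},
  {"x":0,"y":0,"z":-1,"wx":0,"wy":0,"wz":0,"fingers":-1},
  {"x":0,"y":0,"z":-1,"wx":0,"wy":0,"wz":0,"fingers":-1},
  {"x":0,"y":0,"z":-1,"wx":0,"wy":0,"wz":0,"fingers":-1},
  {"x":0,"y":0,"z":-1,"wx":0,"wy":0,"wz":0,"fingers":-1},
  {"x":0,"y":0,"z":-1,"wx":0,"wy":0,"wz":0,"fingers":-1},
  {"x":0,"y":0,"z":-1,"wx":0,"wy":0,"wz":0,"fingers":-1},
  {"x":0,"y":0,"z":-1,"wx":0,"wy":0,"wz":0,"fingers":-1},
])

```text
t: 45.0
ee_pos: [0.5475, 0.1409, 0.0876]
orientation: [3.141, -0.0, 0.003]
wrist_force: [-0.3, -1.9, 7.2]
grip_width: 0.0275
gripper_force: 24.9
```

>>> apply_moves([
  {"x":0,"y":0,"z":0.5,"wx":0,"wy":0,"wz":0,"fingers":-1},
  {"x":0,"y":0,"z":0.5,"wx":0,"wy":0,"wz":0,"fingers":1},
  {"x":0,"y":0,"z":0.5,"wx":0,"wy":0,"wz":0,"fingers":1},
  {"x":0,"y":0,"z":0.5,"wx":0,"wy":0,"wz":0,"fingers":1},
  {"x":0,"y":0,"z":0.5,"wx":0,"wy":0,"wz":0,"fingers":1},
  {"x":0,"y":0,"z":10,"wx":0,"wy":0,"wz":0,"fingers":1},
  {"x":0,"y":0,"z":50,"wx":0,"wy":0,"wz":0,"fingers":1},
  {"x":0,"y":0,"z":100,"wx":0,"wy":0,"wz":0,"fingers":1},
])

```text
t: 46.0
ee_pos: [0.5466, 0.141, 0.1879]
orientation: [3.142, -0.0, -0.002]
wrist_force: [0.5, -0.8, -0.6]
grip_width: 0.0881
gripper_force: 0.0
```

>>> apply_moves([
  {"x":-20,"y":-40,"z":20,"wx":0,"wy":0,"wz":0,"fingers":1},
  {"x":-40,"y":-80,"z":40,"wx":0,"wy":0,"wz":0,"fingers":1},
  {"x":-60,"y":-120,"z":40,"wx":0,"wy":0,"wz":0,"fingers":1},
  {"x":-80,"y":-160,"z":40,"wx":0,"wy":0,"wz":0,"fingers":1},
  {"x":-90,"y":-180,"z":40,"wx":0,"wy":0,"wz":0,"fingers":1},
  {"x":-90,"y":-180,"z":40,"wx":0,"wy":0,"wz":0,"fingers":1},
  {"x":-90,"y":-180,"z":40,"wx":0,"wy":0,"wz":0,"fingers":1},
  {"x":-90,"y":-180,"z":40,"wx":0,"wy":0,"wz":0,"fingers":1},
])

```text
t: 47.0
ee_pos: [0.4573, -0.0382, 0.2268]
orientation: [-3.142, -0.002, -0.0]
wrist_force: [-0.2, 0.5, 0.2]
grip_width: 0.0883
gripper_force: 0.0
```

Run:
```python
from fit import *
for n,b,f,z,xy in [('FL',1,1,.016,(.432,.139)),('FS',0,1,.016,(.547,.141)),('BL',1,0,.026,(.58,-.196)),('BS',0,0,.026,(.551,-.307))]:
    print(n,[fits(sens(b,f,z),xy,(c,)) for c in P])
k=[cv2.cvtColor(P[c]['color'],cv2.COLOR_RGB2BGR) for c in P]
cv2.imwrite('pics/end.png',np.hstack([cv2.resize(k[0][120:320,110:510],(400,200)),k[1][80:380,150:420][:200]])if 0 else cv2.resize(k[0][100:320,110:510],None,fx=2,fy=2,interpolation=cv2.INTER_CUBIC))
```

```text
FL [(array([0.4381, 0.138 ]), np.float64(-131.6)), (array([0.4339, 0.136 ]), np.float64(-135.2))]
FS [(array([0.5459, 0.143 ]), np.float64(-112.5)), (array([0.5479, 0.1371]), np.float64(-121.9))]
BL [(array([ 0.58 , -0.196]), np.float64(-128.7)), (array([ 0.568, -0.184]), np.float64(-68.0))]
BS [(array([ 0.5543, -0.3069]), np.float64(-130.9)), (array([ 0.5469, -0.2953]), np.float64(-95.8))]
```

View pics/end.png

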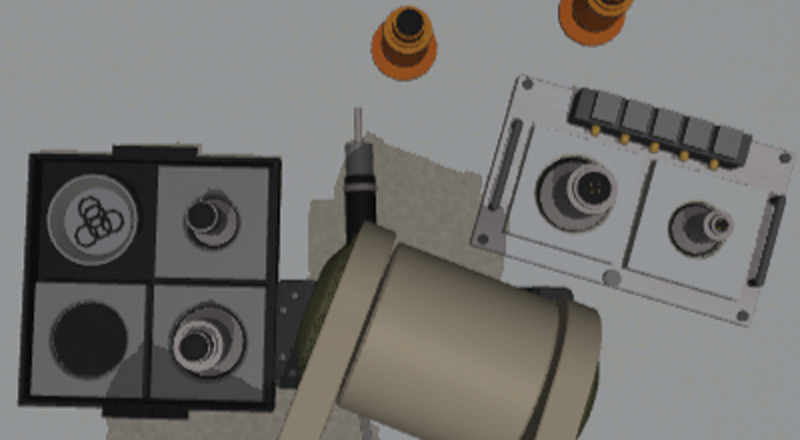

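The end picture shows finished small at (210,220), finished large at (208,335), bare large at (578,193) and bare small at (700,228). Each is inside its own recess, the dish is in place and seat A is empty.

```bash
python3 -c "
from plant import robot
print(robot.finish_job())"
```

```text
the job is handed in; nothing more can be done
None
```

I handed the job in at about 47 s of the 128 s: by the last camera check all four sensors were swapped into recesses of their own size and the dish had not moved, but the hand-in call gave no verdict.

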